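# Press a machinist's square into the corner of a rail jig and hold it

## Task

Pick up the loose steel machinist's square by its blue grip, set it flat on the base plate of the corner jig on the right-hand rail, and slide its graduated leg under the yellow keeper lip until one outer face bears flat against the stop plate and the other flat against the stud. Finish holding it there: keep your grip on it and keep pressing it against both stops so that a colleague can clamp it. Do not disturb the white turned ring, the slim post or the blue tape roll.

Things in the scene. Friction and masses are not known exactly. Their poses are not given: they have to be found in the camera images.
- square: loose flat L-shaped dark steel square, 0.3 to 0.6 kg, on the bench left of the left rail; two legs 90 mm long outside, 28 wide, 10 thick, gusset in the inner angle. Origin: on the underside, below the grip's centre, z up. Graduated leg: outer face is the plane x=+40 mm, y from -40 to +50. Plain leg: outer face is the plane y=-40 mm, x from +40 to -50. Centre of mass about x +1, y -5 mm
- square_grip (a point): point inside the square's upright blue plastic grip, on its axis, 38 mm above the square's underside; same axes as square. The grip is 36 mm long in x, 16 mm wide in y (take it across y from above), bare from 11 mm to its top at 58 mm above the underside
- square_corner (a point): outer corner of the square where the two legs meet, at the underside, at (+40, -40, 0) mm in square; same axes. When home it lies on jig_corner and the axes of both are parallel
- jig: fixed corner jig: green 140 x 140 mm base plate on a puck clamped to the right rail; place along the rail and yaw vary. Origin: puck axis at bench level, z up. Plate top 50 mm above the bench, x -75 to +65, y -65 to +75 mm; open sides -x and +y. The square is home with its origin at (+5, -5, +50) mm and the jig's yaw. A metal frame, bars 105 to 125 mm high, stands beyond world y = -0.27 m
- jig_corner (a point): inner corner of the jig where the stop faces of stop plate and stud meet, at the base plate's top; in jig at (+45, -45, +50) mm, same axes
- stop_plate: fixed rigid aluminium stop plate along the jig's +x side. Same origin and axes as jig. Its stop face is the plane x=+45 mm, y from -45 to +71 mm, rising 14 mm above the base plate; on top of it the yellow keeper lip
- lip_edge (a point): middle of the lower front edge of the yellow keeper lip, at (+31, +13, +64) mm in jig, same axes. The lip reaches 14 mm out from the stop face (y -43 to +69 mm) with 14 mm of height beneath it for the 10 mm leg, so the square cannot be lowered straight home but must slide in along the base plate. The lip is 5 mm thick, its screw heads 3 mm more
- stud: fixed rigid aluminium stop bar (stud) along the jig's -y side. Same origin and axes as jig. Its stop face is the plane y=-45 mm, x from -69 to +43 mm, rising 19 mm above the base plate (screw heads 21 mm). Stops, base plate and the square's steel are smooth: friction about 0.2
- swing_stand: fixed stand with a wide black disc, an obstacle between square and jig: disc centre at world x 0.565, y 0.025 m, radius 100 mm, at 178 to 221 mm height, post beneath. The two optical rails along x, at y +0.20 and y -0.185 m, are 37 mm high and 52 mm wide
- turned_ring: white turned metal ring with a small handle stub, 91 x 120 x 42 mm, standing on the bench between the rails; origin under its centre. Leave alone
- post_a: slim light metal post, 14 mm thick, 83 mm tall, standing on the bench between the rails; origin under its centre. Leave alone
- tape_roll: blue tape roll, 92 mm across, 19 mm high, lying on the bench between the rails; origin under its centre. Leave alone

How it is judged (in metres and radians):
On the way:
1. the square's graduated leg is on the base plate and has entered under the keeper lip (x of square_corner in the frame of jig_corner between -0.012 and 0.003 m and z of square_corner in the frame of jig_corner between -0.003 and 0.004 m and y of square_corner in the frame of jig_corner between -0.003 and 0.08 m), for 0.05 s.
At the end, for the whole second after the job is handed in: The square lies flat in the jig corner (outer corner within 3 mm of the jig corner, turned and tilted less than 0.025 rad), presses more than 2 N on the stop plate and more than 2 N on the stud, is at rest and still gripped (over 3 N), all through the last second (distance between square_corner and jig_corner below 0.003 m and angle between the x axis of square and the x axis of jig, either way round below 0.025 rad and angle between square's own z axis and vertical below 0.025 rad and contact force between square and stop_plate above 2 N and contact force between square and stud above 2 N and contact force between square and the fingers above 3 N and linear speed of square below 0.02 m/s); the arm keeps its last pose, push and grip.
It fails at once if the turned ring, the slim post or the tape roll is moved more than 20 mm or the post is tipped over (distance of any of turned_ring, post_a, tape_roll from where it was at the start of the episode above 0.02 m or angle between post_a's own z axis and vertical above 0.5 rad).
It also fails if it takes over 51 s, if anything falls off the work surface, if the arm or the gripper's body presses on something with over 40 N, if the wrist force passes 120 N, or if a joint passes its speed limit or range.

## Robot

A 6-joint arm with a two-finger parallel gripper is mounted at the origin on a cart in front of the work surface, level with it; the furniture and walls round the work are solid. World frame = base frame: x ahead of the robot, y to its left, z up, the work surface at z = 0. Lengths are in mm, angles in rad, forces in N, time in s.
With the tool pointing down it reaches from about 350 to 975 mm from the base axis. Payload 7.1 kg.
Tool frame: the origin (TCP) lies midway between the tips of the shut fingers; the grasp point (between the pads) lies 19 mm behind it (ctrl.grasp_offset is the distance from the TCP to the grasp point, in mm); z points along the fingers, y is the line along which they close (so a half turn about z gives the same grasp; the last joint's range is limited). The gripper opens to 88 mm and grips with 3 to 60 N. Pads are 20 mm wide; open, the fingers measure 115 mm over their backs; the gripper's body (75 mm by 178 mm) begins 61 mm behind the grasp point.
Start: joints at [1.279, 0.423, 1.63, -0, 1.089, -0.019], TCP at [168.361, 601.88, 222.675] pointing down, gripper open.
Joint ranges: [-3, 3], [-0.9, 2.11], [0.09, 2.58], [-1.31, 4.45], [0.11, 2.69], [-2.54, 2.54]. Speed limits (rad/s): [2.39, 2.39, 3.01, 3.14, 3.14, 3.14].

## Interface

Orientations are given as a rotation vector (axis times angle).
In Python, from workcell import ctrl gives the robot as it stands. The module is installed in compiled form; this text tells all that it offers.
- The arm moves only by the tool servo_tool, never from a script. Its argument "rows" is a list of rows, each a list of 7 numbers: the turn, a rotation vector about the tool's x, y, z as a fraction of full scale, then the shift along the tool's x, y, z as a fraction of full scale, then the finger opening in mm, from 0 to 87.8. A call has 1 to 10 rows; each row is the pose to reach, as a shift and turn from the pose commanded when the call began, along the tool's axes at that moment; what a row does not reach only later rows make up. Full scale, the value 1, is 20 cm for a shift and 1.5 rad for a turn. A row lasts 1/8 s, in which the tool goes at most 62.5 mm and 10.7 degrees, less where a joint would pass 70% of its speed; a pose out of reach is approached as far as the arm can. A call with a number of a shift or a turn outside -1 to 1 is refused whole. A call with a gripper value outside its range is refused whole. The fingers move at their own pace and stop on an object; the grip force is fixed at half the most. Time passes only in rows, so rows that repeat a pose let the fingers close. It gives the time, the measured TCP pose, the force, the opening and the grip force at its end, in the units of the state.
- ctrl.get_obs(): the state, without advancing time (a new reading comes with each control period).
- ctrl.get_image(name): name is "side" or "top" or "wrist"; returns (picture, depth): 400x640x3 uint8, red, green, blue; 400x640 float32, mm along the optical axis (not along the pixel's ray), 0 where there is no reading.
- ctrl.camera_info(name): a dict with "intrinsics" (3x3 intrinsics, pixels), "R" (3x3) and "t" (3): a world point X has camera coordinates R X + t. Camera axes: x right, y down, z forward; pixel columns grow to the right and rows downward; lengths in mm; the calibration is good to about 2 mm. A picture is of the moment at which its call begins: read the wrist's pose just before it. camera_info takes no time and is no camera call; for the wrist camera it gives the pose at the moment of the call.
- ctrl.close_job(): hands the job in; it is judged then, once.
The state is a dict: "t": time; "qpos": joint angles; "qvel": joint speeds; "joint_torque": joint torques, N m; "ee_pos": TCP position; "orientation": TCP orientation; "ft_force": force on the tool from outside, world axes, zero at the start; "moment": the same for the moment, N m; "width": finger opening in mm; "grasp_force": force on a finger pad.
Only numpy, scipy, OpenCV 4.12 (cv2) and the standard library are available. Lean on these libraries where they do the work, as an engineer would, in place of code of your own. Each camera call takes 0.05 s, during which the arm holds its last target. There are 200 camera calls.

## Working session

There is one attempt and no reset: what is moved stays moved. The work goes in short steps, Python scripts to look and compute and a tool call to move; the robot and the scene stay as the last step left them, time stands still between calls to the robot, and variables do not carry over. Pictures are saved under pics/ and viewed, at most 10 in all, crops included, and the job is handed in when it is done.

Besides the shell and the picture viewer there is one more tool, called after "Emit:" as name(argument=value, ...) on one line, values as JSON. servo_tool: Moves the arm, as the interface text tells. Its arguments: {"type":"object","properties":{"rows":{"type":"array","items":{"type":"array","items":{"type":"number"}}}},"required":["rows"]}

```bash
mkdir -p pics
cat > h.py <<'E'
import numpy as np, cv2
from scipy.spatial.transform import Rotation as Ro
from workcell import ctrl
def cloud(name):
    ci=ctrl.camera_info(name); im,d=ctrl.get_image(name)
    K=np.array(ci["intrinsics"]);R=np.array(ci["R"]);t=np.array(ci["t"])
    v,u=np.mgrid[0:400,0:640]
    c=np.stack([(u-K[0,2])/K[0,0]*d,(v-K[1,2])/K[1,1]*d,d],-1)
    P=(c-t)@R; P[d==0]=np.nan
    return im,P
def save(im,n): cv2.imwrite(f"pics/{n}.png",cv2.cvtColor(im,cv2.COLOR_RGB2BGR))
E
python3 - <<'E'
from h import *
o=ctrl.get_obs(); print(o["ee_pos"],o["orientation"],o["width"],ctrl.grasp_offset,o["t"])
a,P=cloud("top"); np.save("top.npy",P);np.save("topim.npy",a)
b,Q=cloud("wrist"); np.save("wr.npy",Q);np.save("wrim.npy",b)
save(a,"top");save(b,"wrist")
for n in("top","wrist"):
  ci=ctrl.camera_info(n);print(n,-np.array(ci["R"]).T@ci["t"],np.array(ci["R"]).round(2).tolist())
E
```

```text
[168.19949457 601.3747768  221.89243957] [-4.27145291e-01 -3.11216722e+00  2.34565116e-03] 88.11564467154885 18.700000000000003 0.0
top [434.59286434  43.35881817 957.38924406] [[0.03, -1.0, -0.03], [-1.0, -0.03, -0.08], [0.08, 0.03, -1.0]]
wrist [ 93.82219756 623.30781692 383.16563941] [[0.27, 0.96, -0.0], [0.92, -0.26, 0.28], [0.27, -0.08, -0.96]]
```

View pics/top.png

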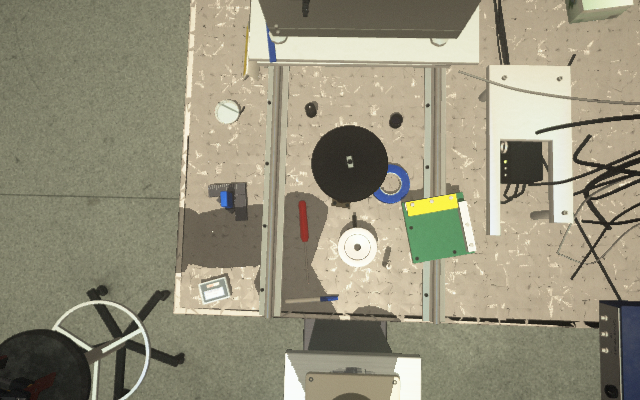

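View pics/wrist.png

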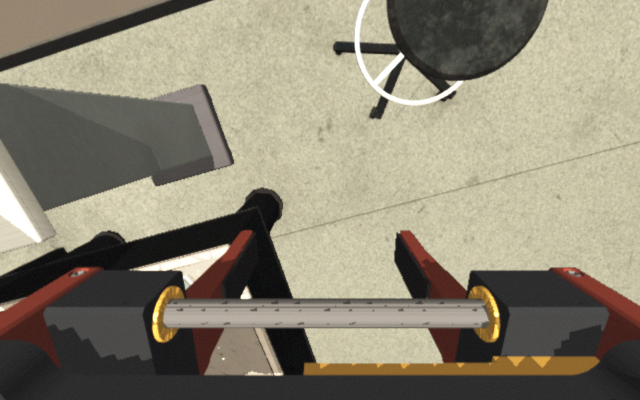

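Run:
```python
from h import *
P=np.load("top.npy");a=np.load("topim.npy")
hsv=cv2.cvtColor(a,cv2.COLOR_RGB2HSV);H,S,V=hsv[...,0],hsv[...,1].astype(int),hsv[...,2]
def rep(n,m,box):
    x0,x1,y0,y1=box; mm=np.zeros_like(m);mm[y0:y1,x0:x1]=m[y0:y1,x0:x1]
    mm&=np.isfinite(P[...,0]); p=P[mm]
    r=cv2.minAreaRect(p[:,:2].astype(np.float32)); print(n,len(p),p.mean(0).round(1),"zmed",np.median(p[:,2]).round(1),r)
rep("grip",(H>105)&(H<125)&(S>120),(200,260,170,225))
rep("square",(P[...,2]>5)&(P[...,2]<16),(200,258,175,225))
rep("lip",(H>22)&(H<35)&(S>150),(390,490,180,270))
rep("green",(H>60)&(H<90)&(S>120),(390,490,180,270))
rep("ring",(V>200)&(S<40),(330,385,222,270))
rep("post",(P[...,2]>40),(378,396,240,272))
```

```text
grip 106 [503.7 303.1  57.2] zmed 58.2 ((504.85791015625, 303.6501770019531), (35.23896026611328, 14.718331336975098), 8.03954029083252)
square 785 [510.6 296.4  10.5] zmed 10.6 ((499.8662109375, 308.933349609375), (90.43019104003906, 91.39543151855469), 5.774362087249756)
lip 674 [ 501.6 -165.3   69.6] zmed 69.8 ((502.51043701171875, -166.33682250976562), (31.650142669677734, 114.3056869506836), 11.474873542785645)
green 0 [nan nan nan] zmed nan ((0.0, 0.0), (0.0, 0.0), 0.0)
ring 1241 [401.5  -2.   37. ] zmed 40.6 ((404.85565185546875, -5.7009124755859375), (111.57405853271484, 129.46563720703125), 1.8694301843643188)
post 38 [365.4 -69.6  71. ] zmed 74.9 ((365.61053466796875, -70.6587905883789), (10.605600357055664, 12.480456352233887), 1.8665704727172852)<stdin>:7: RuntimeWarning: Mean of empty slice.
  ret = um.true_divide(
  return _methods._mean(a, axis=axis, dtype=dtype,
  ret = ret.dtype.type(ret / rcount)
```

Emit:
servo_tool(rows=[[0,0,0,-0.25,-0.1,0,87],[0,0,0,-0.5,-0.2,0,87],[0,0,0,-0.75,-0.3,0,87],[0,0,0,-1,-0.4,0,87],[0,0,0,-1,-0.4,0,87]])

```text
t: 0.72
ee_pos: [341.6, 468.8, 222.4]
orientation: [-0.434, -3.111, 0.001]
ft_force: [0.4, 0.5, -0.3]
width: 86.7
grasp_force: 0.0
```

Emit:
servo_tool(rows=[[0,0,-0.08,-0.25,-0.1,0,87],[0,0,-0.16,-0.5,-0.2,0,87],[0,0,-0.25,-0.75,-0.3,0,87],[0,0,-0.25,-1,-0.4,0,87],[0,0,-0.25,-1,-0.4,0,87],[0,0,-0.25,-1,-0.4,0,87]])

```text
t: 1.48
ee_pos: [509.5, 340.7, 222.2]
orientation: [0.16, -3.136, 0.0]
ft_force: [0.1, 0.3, 1.1]
width: 86.9
grasp_force: 0.0
```

Emit:
servo_tool(rows=[[0,0,0,-0.23,-0.18,0,87],[0,0,0,-0.23,-0.18,0,87],[0,0,0,-0.23,-0.18,0,87]])

```text
t: 1.85
ee_pos: [558.4, 310.0, 222.4]
orientation: [0.162, -3.136, 0.0]
ft_force: [0.6, -0.7, -0.1]
width: 87.0
grasp_force: 0.0
```

Run:
```python
from h import *
b,P=cloud("wrist"); np.save("wr.npy",P);np.save("wrim.npy",b);save(b,"w2")
hsv=cv2.cvtColor(b,cv2.COLOR_RGB2HSV);H,S=hsv[...,0],hsv[...,1]
for n,m in(("grip",(H>105)&(H<125)&(S>120)&(P[...,2]>50)),("square",(P[...,2]>6)&(P[...,2]<14)&(P[...,1]>255)&(abs(P[...,0]-505)<70)&(abs(P[...,1]-304)<70))):
    p=P[m];print(n,len(p),p.mean(0),np.median(p[:,2]),cv2.minAreaRect(p[:,:2].astype(np.float32)))
```

```text
grip 460 [505.51710926 281.79562492  65.08808632] 56.713640079762655 ((544.9597778320312, 175.23342895507812), (103.3766098022461, 278.9894104003906), 3.265841007232666)
square 2750 [507.65845349 298.38577597   8.80210281] 8.889882456247737 ((497.9823913574219, 308.9073181152344), (89.1330795288086, 90.08123779296875), 5.637906074523926)
```

View pics/w2.png

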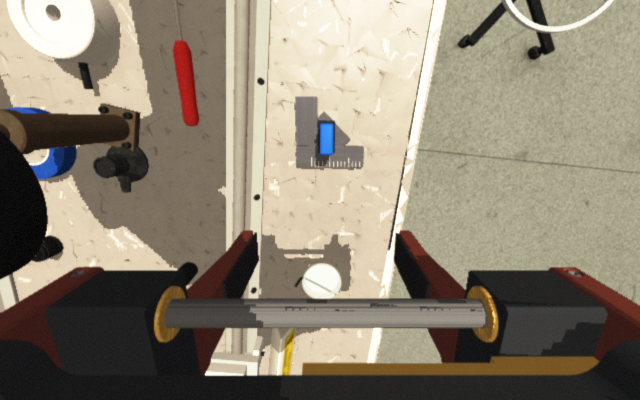

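Emit:
servo_tool(rows=[[0,0,0,0.27,0,0,87],[0,0,0,0.275,0,0.3,87],[0,0,0,0.275,0,0.55,87],[0,0,0,0.275,0,0.65,87],[0,0,0,0.275,0,0.65,87],[0,0,0,0.275,0,0.65,87]])

```text
t: 2.65
ee_pos: [505.2, 304.3, 93.8]
orientation: [-0.162, 3.136, 0.001]
ft_force: [0.2, 0.1, -0.4]
width: 87.2
grasp_force: 0.0
```

Emit:
servo_tool(rows=[[0,0,0,0,0,0.15,87],[0,0,0,0,0,0.28,87],[0,0,0,0,0,0.378,60],[0,0,0,0,0,0.378,40],[0,0,0,0,0,0.378,28],[0,0,0,0,0,0.378,22],[0,0,0,0,0,0.378,10],[0,0,0,0,0,0.378,5],[0,0,0,0,0,0.378,5],[0,0,0,0,0,0.378,5]])

```text
t: 3.9
ee_pos: [505.3, 303.5, 17.2]
orientation: [-0.16, 3.137, 0.0]
ft_force: [-0.3, 0.4, 1.8]
width: 15.8
grasp_force: 30.0
```

Emit:
servo_tool(rows=[[0,0,0,0,0,0,5],[0,0,0,0,0,0,5],[0,0,0,0,0,0,5]])

```text
t: 4.28
ee_pos: [505.3, 303.4, 17.2]
orientation: [-0.16, 3.137, 0.0]
ft_force: [-0.5, 1.6, 1.1]
width: 15.8
grasp_force: 30.0
```

Emit:
servo_tool(rows=[[0,0,0,0,0,-0.15,5],[0,0,0,0,0,-0.4,5],[0,0,0,0,0,-0.7,5],[0,0,0,0,0,-1,5],[0,0,0,0,-0.2,-1,5],[0,0,0,0,-0.2,-1,5]])

```text
t: 5.03
ee_pos: [508.4, 261.1, 216.7]
orientation: [0.157, -3.136, 0.002]
ft_force: [-0.2, 0.8, -6.0]
width: 15.7
grasp_force: 30.0
```

Emit:
servo_tool(rows=[[0,0,0,0,0,-0.25,5],[0,0,0,0,-0.1,-0.34,5],[0,0,0,0,-0.35,-0.34,5],[0,0,-0.02,0,-0.6,-0.34,5],[0,0,-0.04,0,-0.85,-0.34,5],[0,0,-0.066,0,-1,-0.34,5],[0,0,-0.066,0,-1,-0.34,5]])

```text
t: 5.9
ee_pos: [528.7, 62.0, 283.6]
orientation: [0.31, -3.123, 0.001]
ft_force: [0.4, -0.4, -5.6]
width: 15.9
grasp_force: 30.0
```

Emit:
servo_tool(rows=[[0,0,0,0,-0.25,0,5],[0,0,0,0,-0.5,0,5],[0,0,0,0,-0.75,0,5],[0,0,0,0,-1,0,5],[0,0,0,0,-1,0,5],[0,0,0,0,-1,0,5]])

```text
t: 6.65
ee_pos: [568.9, -130.7, 283.9]
orientation: [0.314, -3.124, -0.002]
ft_force: [0.9, 1.0, -5.6]
width: 15.8
grasp_force: 30.0
```

Run:
```python
from h import *
b,P=cloud("wrist"); np.save("wr.npy",P);np.save("wrim.npy",b);save(b,"w3")
print(ctrl.get_obs()["ee_pos"],ctrl.get_obs()["orientation"])
```

```text
[ 569.00162751 -130.33432174  284.2019721 ] [ 3.16141495e-01 -3.12397004e+00 -1.57797696e-03]
```

View pics/w3.png

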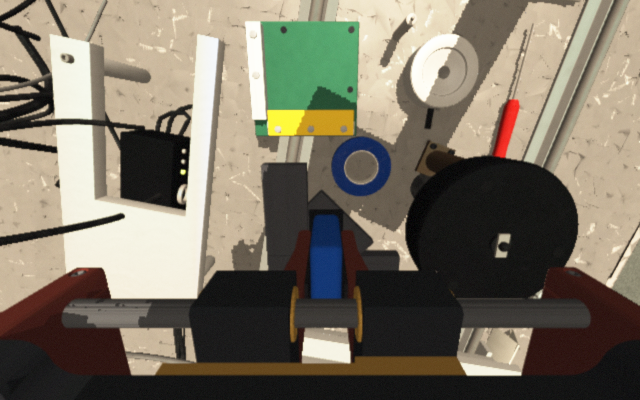

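Run:
```python
from h import *
P=np.load("wr.npy");b=np.load("wrim.npy");hsv=cv2.cvtColor(b,cv2.COLOR_RGB2HSV);H,S,V=[hsv[...,i].astype(int) for i in range(3)]
v,u=np.mgrid[0:400,0:640]
def box(x0,x1,y0,y1): return (u>=x0)&(u<x1)&(v>=y0)&(v<y1)&np.isfinite(P[...,0])
lip=box(255,365,100,140)&(H>18)&(H<36)&(S>130)
gr=box(245,365,10,130)&(H>55)&(H<95)&(S>90)
st=box(240,275,15,122)&(S<60)&(V>150)&(P[...,2]>60)&(P[...,2]<80)
c,s=np.cos(np.radians(11.4)),np.sin(np.radians(11.4))
for n,m in(("lip",lip),("green",gr),("stud",st)):
    p=P[m];r=cv2.minAreaRect(p[:,:2].astype(np.float32));print(n,len(p),np.median(p[:,2]).round(1),r)
    q=p[:,:2]@np.array([[c,-s],[s,c]])  # coords in frame yawed 11.4
    print("   rot frame 1/99%",np.percentile(q,[.5,99.5],axis=0).round(1).tolist())
def line(p,along,q):   # edge fit: per bin extreme of other coord
    a,o=p[:,along],p[:,1-along];bn=np.linspace(*np.percentile(a,[5,95]),16)
    e=[np.percentile(o[(a>=x)&(a<y)],q) for x,y in zip(bn,bn[1:])]
    k=np.polyfit((bn[1:]+bn[:-1])/2,e,1);return np.degrees(np.arctan(k[0]))
R=np.array([[c,-s],[s,c]])
print("lip edge lo/hi dev deg",line(P[lip][:,:2]@R,1,2),line(P[lip][:,:2]@R,1,98),"green -x edge",line(P[gr][:,:2]@R,1,2),"stud y edges",line(P[st][:,:2]@R,0,2),line(P[st][:,:2]@R,0,98),"green +y edge",line(P[gr][:,:2]@R,0,98))
# held square: plain leg
sq=box(255,310,160,265)&(P[...,2]>262)&(P[...,2]<290)&(V<90)
p=P[sq];q=p[:,:2]@R;print("leg z",np.median(p[:,2]),np.percentile(q,[.5,99.5],axis=0).round(1).tolist(),"y edges dev",line(q,0,2),line(q,0,98))
A=np.c_[q,np.ones(len(q))];k=np.linalg.lstsq(A,p[:,2],rcond=None)[0];print("tilt x,y rad",k[:2])
o=ctrl.get_obs();print("tcp rot",o["ee_pos"][:2]@R)
```

```text
lip 2162 67.9 ((501.648681640625, -166.37818908691406), (34.46603775024414, 116.8164291381836), 11.452733993530273)
   rot frame 1/99% [[441.6, -316.3], [476.1, -204.9]]
green 7946 49.2 ((448.11956787109375, -183.1470947265625), (129.73355102539062, 136.774169921875), 11.490384101867676)
   rot frame 1/99% [[338.7, -330.7], [464.0, -200.5]]
stud 1486 68.2 ((455.1795349121094, -242.79603576660156), (110.72644805908203, 18.660953521728516), 11.583613395690918)
   rot frame 1/99% [[343.4, -336.9], [453.5, -318.7]]
lip edge lo/hi dev deg -1.6685723558473053 -0.07156186546041828 green -x edge -0.22042578422150483 stud y edges 0.40582936155037963 0.2684515442843368 green +y edge 0.5560303506648061
leg z 275.66962153779167 [[481.1, -279.8], [548.9, -251.3]] y edges dev -0.48669983165445296 -9.723739827824483
tilt x,y rad [0.0076323  0.01506298]
tcp rot [ 532.01435836 -240.23032703]
```

Emit:
servo_tool(rows=[[0,0,0,0.2,-0.05,0,5],[0,0,0,0.45,-0.1,0,5],[0,0,0,0.69,-0.1425,0,5],[0,0,0,0.69,-0.1425,0.1,5],[0,0,0,0.69,-0.1425,0.35,5],[0,0,0,0.69,-0.1425,0.6,5],[0,0,0,0.69,-0.1425,0.8,5],[0,0,0,0.69,-0.1425,0.88,5],[0,0,0,0.69,-0.1425,0.88,5],[0,0,0,0.69,-0.1425,0.88,5]])

```text
t: 7.95
ee_pos: [441.4, -187.2, 110.5]
orientation: [-0.316, 3.123, -0.002]
ft_force: [-0.4, -0.4, -5.3]
width: 15.7
grasp_force: 30.0
```

```bash
cat > f.py <<'E'
from h import *
def st():
    o=ctrl.get_obs();c,s=np.cos(np.radians(11.4)),np.sin(np.radians(11.4));R=np.array([[c,-s],[s,c]])
    M=Ro.from_rotvec(o["orientation"]).as_matrix()
    print("t",o["t"],"TCP F",(o["ee_pos"][:2]@R).round(1),"z",o["ee_pos"][2].round(2),"yaw",np.degrees(np.arctan2(-M[0,1],M[1,1])).round(2),"toolz",M[:,2].round(4),"f_F",(o["ft_force"][:2]@R).round(1),o["ft_force"][2].round(1),"mom",np.round(o["moment"],2),"grip",o["grasp_force"])
E
python3 - <<'E'
from f import *
st();a,P=cloud("side");save(a,"s1");b,P=cloud("wrist");save(b,"w4")
E
```

```text
t 7.95 TCP F [ 395.7 -270.7] z 110.48 yaw 11.56 toolz [ 0.0024 -0.0011 -1.    ] f_F [-0.4 -0.3] -5.3 mom [ 0.04 -0.03  0.05] grip 29.99888151884079
```

View pics/w4.png

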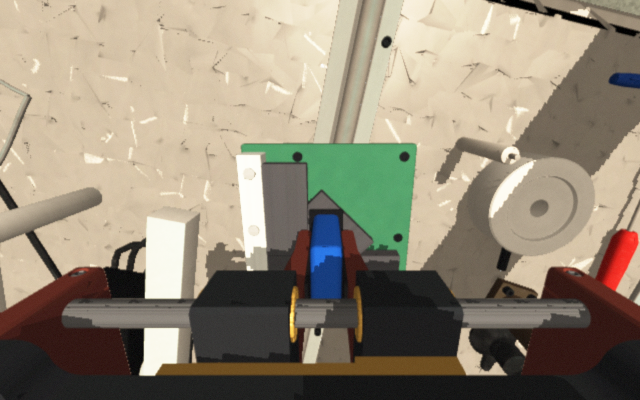

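View pics/s1.png

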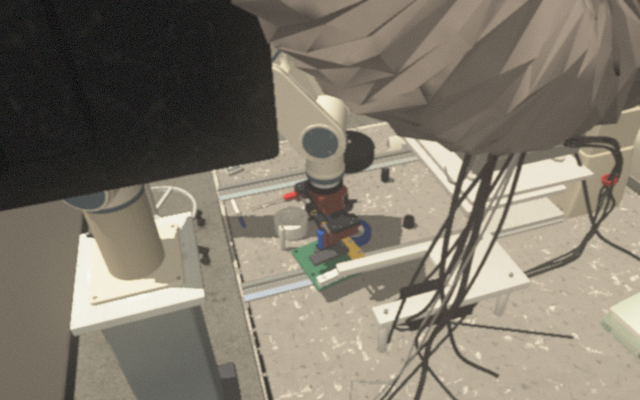

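Emit:
servo_tool(rows=[[0,0,0,0.005,0.015,0.06,5],[0,0,0,0.005,0.015,0.12,5],[0,0,0,0.005,0.015,0.17,5],[0,0,0,0.005,0.015,0.195,5],[0,0,0,0.005,0.015,0.195,5],[0,0,0,0.005,0.015,0.195,5]])

```text
t: 8.8
ee_pos: [438.7, -184.3, 70.2]
orientation: [-0.315, 3.125, -0.0]
ft_force: [0.2, 0.4, -6.5]
width: 15.8
grasp_force: 30.0
```

```bash
python3 -c "
from f import *
st()
b,P=cloud('wrist');v,u=np.mgrid[0:400,0:640];hsv=cv2.cvtColor(b,cv2.COLOR_RGB2HSV);S,V=hsv[...,1],hsv[...,2]
c,s=np.cos(np.radians(11.4)),np.sin(np.radians(11.4));Q=P.copy();Q[...,:2]=P[...,:2]@np.array([[c,-s],[s,c]])
for n,m in(('leg',(abs(Q[...,1]+295)<17)&(Q[...,0]>340)&(Q[...,0]<385)&(Q[...,2]>55)&(Q[...,2]<67)&(V<110)),('stud',(abs(Q[...,1]+330)<25)&(Q[...,0]>335)&(Q[...,0]<400)&(Q[...,2]>64)&(Q[...,2]<76)&(V>130))):
  q=Q[m];print(n,len(q),np.percentile(q,[1,50,99],axis=0).round(1).tolist(),np.linalg.lstsq(np.c_[q[:,:2],np.ones(len(q))],q[:,2],rcond=None)[0][:2])
"
```

```text
t 8.8 TCP F [ 393.7 -267.4] z 70.19 yaw 11.53 toolz [ 3.e-04 -1.e-04 -1.e+00] f_F [0.2 0.3] -6.5 mom [0.07 0.03 0.  ] grip 29.99894678592682
leg 2493 [[342.7, -306.6, 55.8], [364.6, -292.4, 62.0], [384.5, -278.7, 63.5]] [ 0.01595949 -0.02003666]
stud 2658 [[343.7, -336.3, 64.7], [369.5, -326.9, 67.9], [399.3, -318.6, 70.6]] [-0.00395472 -0.02947065]
```

Emit:
servo_tool(rows=[[0,0,0,0,0,0.005,5],[0,0,0,0,0,0.01,5],[0,0,0,0,0,0.015,5],[0,0,0,0,0,0.015,5]])

```text
t: 9.35
ee_pos: [438.8, -184.3, 67.2]
orientation: [-0.315, 3.125, -0.0]
ft_force: [-0.7, -1.1, -3.3]
width: 15.6
grasp_force: 30.0
```

Emit:
servo_tool(rows=[[0,0,0,0,0,0.003,5],[0,0,0,0,0,0.003,5]])

```text
t: 9.6
ee_pos: [439.2, -184.5, 67.1]
orientation: [-0.315, 3.124, -0.001]
ft_force: [-0.7, 0.2, 6.0]
width: 15.6
grasp_force: 30.0
```

Emit:
servo_tool(rows=[[0,0,0,-0.03,0,0,5],[0,0,0,-0.06,0,0,5],[0,0,0,-0.08,0,0,5],[0,0,0,-0.08,0,0,5]])

```text
t: 10.1
ee_pos: [455.6, -181.3, 67.1]
orientation: [-0.315, 3.123, -0.002]
ft_force: [1.8, 1.0, 5.4]
width: 15.9
grasp_force: 30.0
```

```bash
python3 -c "
from f import *
st()"
```

```text
t 10.1 TCP F [ 410.7 -267.7] z 67.15 yaw 11.52 toolz [ 2.4e-03 -7.0e-04 -1.0e+00] f_F [2.  0.7] 5.4 mom [ 0.47 -0.24  0.01] grip 30.002228915691376
```

Emit:
servo_tool(rows=[[0,0,0,-0.01,0,0,5],[0,0,0,-0.02,0,0,5],[0,0,0,-0.03,0,0,5],[0,0,0,-0.03,0,0,5]])

```text
t: 10.6
ee_pos: [461.0, -180.1, 67.1]
orientation: [-0.315, 3.124, -0.001]
ft_force: [-0.2, -0.8, 6.0]
width: 15.8
grasp_force: 30.0
```

Emit:
servo_tool(rows=[[0,0,0,0,-0.02,0,5],[0,0,0,0,-0.035,0,5],[0,0,0,0,-0.05,0,5],[0,0,0,0,-0.05,0,5]])

```text
t: 11.1
ee_pos: [463.0, -190.0, 67.1]
orientation: [-0.315, 3.124, -0.001]
ft_force: [0.3, -0.6, 5.8]
width: 15.7
grasp_force: 30.0
```

```bash
python3 -c "
from f import *
st()"
```

```text
t 11.1 TCP F [ 416.3 -277.8] z 67.12 yaw 11.52 toolz [ 1.8e-03 -7.0e-04 -1.0e+00] f_F [ 0.1 -0.6] 5.8 mom [ 0.23 -0.06  0.03] grip 30.003105998039246
```

Emit:
servo_tool(rows=[[0,0,0,-0.005,0,0,5],[0,0,0,-0.01,0,0,5],[0,0,0,-0.01,0,0,5]])

```text
t: 11.48
ee_pos: [464.8, -189.5, 67.2]
orientation: [-0.315, 3.124, -0.001]
ft_force: [-1.0, -0.1, 6.3]
width: 15.8
grasp_force: 30.0
```

Emit:
servo_tool(rows=[[0,0,0,0,-0.005,0,5],[0,0,0,0,-0.005,0,5]])

```text
t: 11.72
ee_pos: [465.0, -190.3, 67.1]
orientation: [-0.315, 3.124, -0.001]
ft_force: [-1.4, 1.0, 7.8]
width: 16.2
grasp_force: 30.0
```

```bash
python3 -c "
from f import *
st()"
```

```text
t 11.725 TCP F [ 418.2 -278.5] z 67.14 yaw 11.52 toolz [ 1.5e-03 -4.0e-04 -1.0e+00] f_F [-1.2  1.3] 7.8 mom [ 0.48 -0.07 -0.02] grip 30.00249534845352
```

Emit:
servo_tool(rows=[[0,0,0,0,-0.005,0,5],[0,0,0,0,-0.005,0,5]])

```text
t: 11.98
ee_pos: [464.9, -190.5, 67.2]
orientation: [-0.315, 3.125, 0.001]
ft_force: [-1.0, 6.2, 9.0]
width: 15.9
grasp_force: 30.0
```

Emit:
servo_tool(rows=[[0,0,0,-0.005,0,0,5],[0,0,0,-0.005,0,0,5]])

```text
t: 12.22
ee_pos: [465.0, -190.5, 67.2]
orientation: [0.316, -3.125, -0.001]
ft_force: [-5.3, 3.4, 12.5]
width: 16.1
grasp_force: 30.0
```

```bash
python3 -c "
from f import *
st()"
```

```text
t 12.225 TCP F [ 418.2 -278.6] z 67.18 yaw 11.55 toolz [-6.e-04  5.e-04 -1.e+00] f_F [-4.5  4.3] 12.5 mom [0.69 0.26 0.15] grip 30.004310309886932
```

Emit:
servo_tool(rows=[[0,0,0,-0.004,-0.004,0,5],[0,0,0,-0.008,-0.007,0,5],[0,0,0,-0.008,-0.007,0,5],[0,0,0,-0.008,-0.007,0,5]])

```text
t: 12.72
ee_pos: [465.0, -190.4, 67.1]
orientation: [0.316, -3.122, -0.004]
ft_force: [-10.1, 8.2, 18.6]
width: 15.8
grasp_force: 30.0
```

```bash
python3 -c "
from f import *
st()
b,P=cloud('wrist');save(b,'w5');v,u=np.mgrid[0:400,0:640];hsv=cv2.cvtColor(b,cv2.COLOR_RGB2HSV);S,V=hsv[...,1],hsv[...,2]
c,s=np.cos(np.radians(11.4)),np.sin(np.radians(11.4));Q=P.copy();Q[...,:2]=P[...,:2]@np.array([[c,-s],[s,c]])
q=Q[(abs(Q[...,1]+305)<17)&(Q[...,0]>360)&(Q[...,0]<405)&(Q[...,2]>53)&(Q[...,2]<66)&(V<110)]
print(len(q),np.percentile(q,[1,50,99],axis=0).round(1).tolist())
st()"
```

```text
t 12.725 TCP F [ 418.2 -278.6] z 67.11 yaw 11.55 toolz [-0.0043  0.0023 -1.    ] f_F [-8.3 10. ] 18.6 mom [1.05 1.2  0.13] grip 30.00892460346222
1535 [[367.4, -318.0, 54.7], [387.9, -303.0, 58.9], [404.6, -288.6, 60.6]]
t 12.775 TCP F [ 418.2 -278.6] z 67.1 yaw 11.55 toolz [-0.0043  0.0023 -1.    ] f_F [-7.4 10.4] 18.8 mom [1.12 1.17 0.14] grip 30.009011328220367
```

View pics/w5.png

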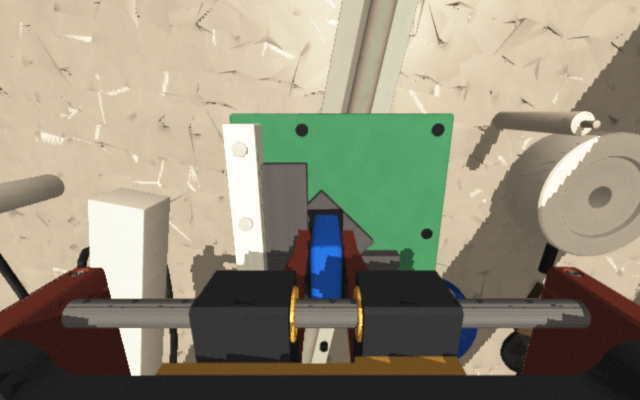

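Emit:
servo_tool(rows=[[0,0,0,-0.005,-0.002,-0.001,5],[0,0,0,-0.008,-0.003,-0.002,5],[0,0,0,-0.008,-0.003,-0.002,5],[0,0,0,-0.008,-0.003,-0.002,5],[0,0,0,-0.008,-0.003,-0.002,5],[0,0,0,-0.008,-0.003,-0.002,5],[0,0,0,-0.008,-0.003,-0.002,5],[0,0,0,-0.008,-0.003,-0.002,5]])

```text
t: 13.78
ee_pos: [465.1, -190.4, 67.1]
orientation: [0.316, -3.119, -0.006]
ft_force: [-14.9, 8.5, 21.2]
width: 15.9
grasp_force: 30.0
```

```bash
python3 -c "
from f import *
st()"
```

```text
t 13.775 TCP F [ 418.3 -278.6] z 67.12 yaw 11.56 toolz [-0.0074  0.0031 -1.    ] f_F [-12.9  11.3] 21.2 mom [0.75 1.87 0.11] grip 30.012436509132385
```

```bash
python3 -c "
from f import *
print(ctrl.close_job()); st()"
```

```text
the job is handed in; nothing more can be done
None
the job is handed in; nothing more can be done
```

The square is home in the jig corner, leg under the lip, gripped at 30 N and pushed about 13 N toward the stop plate and 11 N toward the stud. I handed the job in at 13.8 s, and no verdict came back.

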